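# Fit a balance-frame pillar and pull-test its spring clip

### The job

Take the steel pillar with the blue grip out of the wooden rack, stand it in the empty yellow spring-clip socket of the steel base and press it home until it clicks in and its collar sits on the socket, never with more than 25 N. Then prove that the clip holds: tug the seated pillar straight up with about 10 N for one second, never more than 15 N, and let go, leaving it upright and fully home. Leave the spare pillar, the bottle and the weight where they stand.

Things in the scene. Friction and masses are not known exactly. Their poses are not given: they have to be found in the camera images.
- pillar_grip (a point): Centre of the blue grip of the steel pillar to fit: an upright round part, 120 mm tall, about 140 g; this point is on its axis, 95 mm above its underside. The grip is 22 mm in diameter and reaches 20 mm below and 20 mm above this point; on top of it is a rim 26 mm wide, 5 mm thick. Below it a 12 mm shank. It starts upright in a rack hole. z axis up along the pillar; it fits at any turn.
- pillar_collar (a point): On the same pillar's axis, in the plane of the underside of its collar (30 mm wide, 5 mm thick), 63 mm below the grip's centre. The collar rests on the rack at first, on the socket's top when home. Below it is the steel plug: 32 mm long, 16 mm in diameter, nose tapered over its last 7 mm to 9 mm, with a clip groove. Lift at least 35 mm to clear rack or socket. z axis up.
- socket_mouth (a point): Centre of the empty hole's mouth on top of the socket, a yellow block 50 x 50 x 36 mm high, 52 to 61 mm over the bench (set differently each time). The round hole is upright, 17.2 mm wide, 34 mm deep, with a 2 mm chamfer. z axis up.
- socket (a joint): Upward give of the yellow block (m), 0 unloaded: stiff springs let it ride a little under load. In its hole four sprung balls meet the plug 11 to 22 mm before the collar is down (depth not known); pushing past takes 10 to 18 N, then they snap into the long groove, leaving 0 to 10 mm of free play before they hold against a pull. They let go only above 17 N. Judge by force.
- base: Steel base plate 190 x 210 x 12 mm, fixed to the bench. Origin on the bench under the socket hole's axis; the plate reaches from x = -65 to +125 mm and y = -105 to +105 mm. Two already fitted pillars with grey grips stand fixed on it at x = 100, y = +85 and -85 mm, 140 mm tall, 30 mm wide at the collar.
- rack: Wooden rack block 80 (x) x 170 (y) x 40 mm high, fixed to the bench. Origin at the centre of its underside. Two upright holes 19.5 mm wide, 36 mm deep at y = -42 and +42 mm hold the two pillars, either way round; a held pillar's grip centre is about 103 mm over the bench.
- spare_grip (a point): Centre of the grip of the spare pillar: same shape and size, but brass with a black grip, in the other rack hole, its top about 128 mm over the bench. To be left alone: do not brush it with the carried pillar.
- bottle: Small amber bottle with a red cap, 34 mm in diameter, 75 mm tall, standing on the bench. Origin at the centre of its underside. To be left alone.
- weight: Steel calibration weight, 38 mm in diameter, 66 mm tall with a knob, 500 g, standing on the bench. Origin at the centre of its underside. To be left alone.
Things that resemble listed ones, but are neither listed nor needed, are in the scene too. Of the things like the part that bears spare_grip, leave any that is pink; of the rest the smaller one is meant.

How it is judged:
By the outcome, as a careful person would: the job done as asked, in the order asked, and still so for the second after the job is handed in, with the robot touching nothing.
It also fails if it takes over 72 s, if anything falls off the work surface, if the arm or the gripper's body presses on something with over 40 N, if the wrist force passes 120 N, or if a joint passes its speed limit or range.

### The arm

A 6-joint arm with a two-finger parallel gripper is mounted at the origin on the work surface. World frame = base frame: x ahead of the robot, y to its left, z up, the work surface at z = 0. Lengths are in m, angles in rad, forces in N, time in s.
With the tool pointing down it reaches from about 0.375 to 0.9 m from the base axis. Payload 3.1 kg.
Tool frame: the origin (TCP) lies where the fingers leave the gripper's body, on its centre line; the fingertips stand 73 mm ahead of it and the grasp point (between the pads) lies 54 mm ahead of it; z points along the fingers, y is the line along which they close (so a half turn about z gives the same grasp; the last joint's range is limited). The gripper opens to 85 mm and grips with 20 to 120 N. Pads are 22 mm wide; open, the fingers measure 114 mm over their backs; the gripper's body (76 mm by 85 mm) begins 54 mm behind the grasp point. The pads swing forward as they close: fully open they stand 13 mm farther back than shut.
Start: joints at [-1.496, 0.527, 1.433, -0, 1.181, -0.178], TCP at [0.156, -0.605, 0.304] pointing down, gripper open.
Joint ranges: [-3.08, 3.08], [-0.75, 2.2], [0.22, 2.44], [-1.43, 4.57], [0, 2.65], [-2.85, 2.85]. Speed limits (rad/s): [2.79, 2.79, 3.14, 3.14, 3.14, 3.14].

### API

Orientations are given as a unit quaternion [x, y, z, w].
In Python, from station import manip gives the robot as it stands.
- The arm moves only by the tool step_arm, never from a script. Its argument "moves" is one flat list of numbers, 5 for each row, row after row: the opening, from 0 (shut) to 1 (fully open), then the shift along the world's x, y, z scaled (see below), then the turn about the world's z scaled (see below). In form: [fingers, x, y, z, yaw, fingers, x, y, z, yaw, ...]. A call has 1 to 12 rows; each row is the pose to reach, as a shift and turn from the pose commanded when the call began, turning the shorter way round; what a row does not reach only later rows make up. The controller multiplies each number of a shift by 200 mm and each number of a turn by pi rad. A row lasts 1/8 s, in which the tool goes at most 62.5 mm and 10.7 degrees, less where a joint would pass 70% of its speed; a pose out of reach is approached as far as the arm can. A call with a number of a shift or a turn outside -1 to 1 is refused whole. A call with a gripper value outside its range is refused whole. The fingers move at their own pace and stop on an object; "grip_force" is the grip in N (left out, the last holds). Time passes only in rows, so rows that repeat a pose let the fingers close. It gives the time, the measured TCP pose, the force, the opening and the grip force at its end, in the units of the state.
- manip.sense(): the state, without advancing time (a new reading comes with each control period).
- manip.snapshot(name): name is "scene" or "top" or "wrist"; returns a dict with "color" (420x560x3 uint8, blue, green, red), "z_map" (420x560 float32, m along the optical axis (not along the pixel's ray), 0 where there is no reading), "fovy" (degrees; the focal length in pixels is half the picture's height over the tangent of half this angle, whatever the lens; pixels are square), "cx", "cy" (the principal point, pixels), "R" (3x3) and "t" (3): a world point X has camera coordinates R X + t; the wrist camera has in their place "mount" (4x4, takes a point from camera to tool coordinates, whose origin is the TCP and whose axes are the flange's). Camera axes: x right, y down, z forward; pixel columns grow to the right and rows downward; lengths in m; the calibration is good to about 2 mm. A picture is of the moment at which its call begins: read the wrist's pose just before it.
- manip.sign_off(): hands the job in; it is judged then, once.
The state is a dict: "t": time; "q": joint angles; "qd": joint speeds; "tau": joint torques, N m; "tcp_pos": TCP position; "tool_rot": TCP orientation; "force": force on the tool from outside, world axes, zero at the start; "ft_torque": the same for the moment, N m; "finger_gap": opening from 0.0 (shut) to 1.0 (fully open); "gripper_force": force on a finger pad.
Only numpy, scipy, OpenCV 4.12 (cv2) and the standard library are available. Lean on these libraries where they do the work, as an engineer would, in place of code of your own. Each camera call takes 0.05 s, during which the arm holds its last target. There are 200 camera calls.

## Working session

There is one attempt and no reset: what is moved stays moved. The work goes in short steps, Python scripts to look and compute and a tool call to move; the robot and the scene stay as the last step left them, time stands still between calls to the robot, and variables do not carry over. Pictures are saved under pics/ and viewed, at most 10 in all, crops included, and the job is handed in when it is done.

Besides the shell and the picture viewer there is one more tool, called in YAML: its name, and indented under it one key for each argument. step_arm: Moves the arm, as the interface text tells. Its arguments: {"type":"object","properties":{"moves":{"type":"array","items":{"type":"number"}},"grip_force":{"type":"number"}},"required":["moves"]}

```bash
mkdir -p pics; cat > h.py <<'E'
import numpy as np, cv2
from station import manip
def K(s): return s["color"].shape[0]/2/np.tan(np.radians(s["fovy"])/2)
def cloud(s):
    f=K(s); z=s["z_map"]; v,u=np.mgrid[:z.shape[0],:z.shape[1]]
    P=np.stack([(u-s["cx"])/f*z,(v-s["cy"])/f*z,z],-1)
    return (P-s["t"])@s["R"]   # R^T (P-t)
def ray_plane(s,u,v,h):
    f=K(s); d=np.array([(u-s["cx"])/f,(v-s["cy"])/f,1])@s["R"]; o=-s["t"]@s["R"]
    return o+d*(h-o[2])/d[2]
E
python3 - <<'E'
from h import *
import pickle
for n in("scene","top"):
    s=manip.snapshot(n); s={k:(np.array(v) if k in("R","t") else v) for k,v in s.items()}
    pickle.dump(s,open(n+".pkl","wb")); cv2.imwrite(f"pics/{n}.png",s["color"]); print(n,s["fovy"],s["R"],s["t"],{k for k in s})
print(manip.sense())
E
```

```text
scene 54.60040894801683 [[-0.80281311  0.59592965 -0.01894602]
 [ 0.39882456  0.5131176  -0.76003243]
 [-0.44320433 -0.61772014 -0.64960892]] [ 0.47827795 -0.18795727  1.05497227] {'color', 'z_map', 'cx', 'R', 't', 'cy', 'fovy'}
top 53.99286751207712 [[ 0.02152541 -0.99973751  0.00784593]
 [-0.98398516 -0.02257389 -0.17681522]
 [ 0.17694592 -0.00391425 -0.98421279]] [0.0031275  0.59656346 0.88210682] {'color', 'z_map', 'cx', 'R', 't', 'cy', 'fovy'}
{'t': 0.1, 'q': array([-1.49652630e+00,  5.28382725e-01,  1.43381355e+00, -1.06100571e-05,
        1.18138693e+00, -1.78463779e-01]), 'qd': array([-0.00011693, -0.00077101, -0.00221709,  0.00059901,  0.00036316,
       -0.00032975]), 'tau': array([-6.57781652e-05, -4.43304241e+01, -1.78586680e+01, -2.10934577e-04,
        3.85172243e-03,  2.06181721e-05]), 'tcp_pos': array([ 0.15629158, -0.60460713,  0.30301295]), 'tool_rot': array([ 9.92025576e-01,  1.26032796e-01,  4.69280583e-05, -9.94179927e-04]), 'force': array([ 0.78313727, -0.38793319, -0.82203211]), 'ft_torque': array([-0.03852592,  0.02252949,  0.01033873]), 'gripper_force': 0.0, 'finger_gap': 0.9973784492634392}
```

View pics/scene.png

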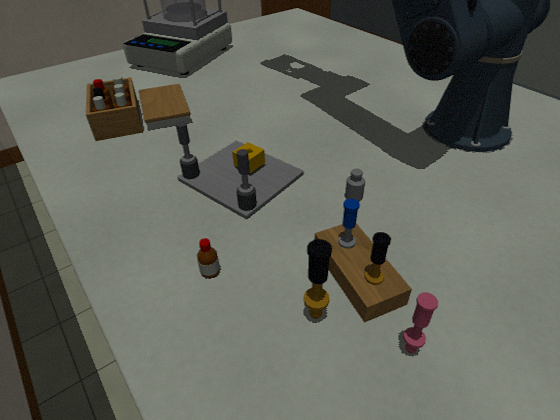

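View pics/top.png

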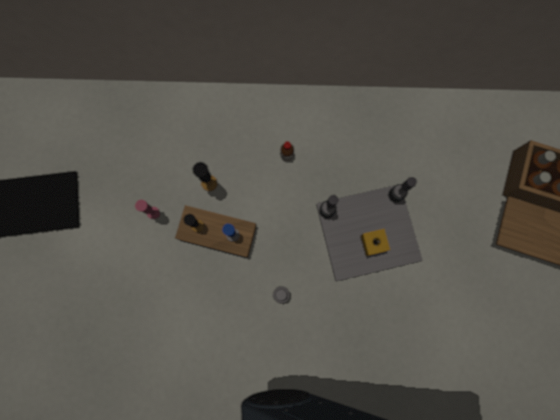

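The scene view shows the blue-grip pillar at (350,218), with the spare beside it at (379,255). The larger black/brass part at (317,270) and the pink one at (420,320) are decoys. The weight is at (355,185), the bottle at (208,258) and the yellow socket at (249,158). In the top view the blue pillar is at (231,232), the spare at (192,221), the socket at (376,242), the weight at (281,295) and the bottle at (288,150).

```bash
python3 - <<'E'
from h import *
import pickle
for n in("top","scene"):
    s=pickle.load(open(n+".pkl","rb")); P=cloud(s); hsv=cv2.cvtColor(s["color"],cv2.COLOR_BGR2HSV)
    print(n)
    def comp(name,lo,hi,zr):
        m=cv2.inRange(hsv,lo,hi)
        k,l,st,c=cv2.connectedComponentsWithStats(m)
        for i in range(1,k):
            if st[i,4]<25: continue
            sel=(l==i)&(s["z_map"]>0); p=P[sel]; p=p[(p[:,2]>zr[0])&(p[:,2]<zr[1])]
            if len(p)<10: continue
            top=p[p[:,2]>np.percentile(p[:,2],98)-.006]
            print(name,st[i],c[i].round(),"med",np.median(p,0).round(4),"zmax",p[:,2].max().round(4),"topmean",top.mean(0).round(4),"toprange",np.r_[top.min(0)[:2],top.max(0)[:2]].round(4),len(top))
    comp("blue",(105,120,40),(125,255,255),(.05,.2))
    comp("yellow",(20,150,60),(32,255,255),(.02,.08))
    comp("wood",(8,70,40),(20,200,255),(.03,.05))
E
```

```text
top
blue [223 224  12  12 102] [228. 230.] med [0.5497 0.1314 0.1273] zmax 0.1315 topmean [0.5505 0.1315 0.1275] toprange [0.5391 0.1214 0.562  0.1424] 91
yellow [362 229  27  26 457] [375. 242.] med [ 0.54   -0.1897  0.0556] zmax 0.0605 topmean [ 0.5404 -0.1901  0.0561] toprange [ 0.5124 -0.2182  0.5696 -0.1619] 385
wood [ 508  141   52   61 1325] [535. 172.] med [ 0.7136 -0.5319  0.0434] zmax 0.0499 topmean [ 0.7171 -0.5381  0.0467] toprange [ 0.6663 -0.5975  0.7762 -0.513 ] 63
wood [281 146  12  10  72] [286. 151.] med [0.7481 0.0171 0.0474] zmax 0.0499 topmean [0.7502 0.0145 0.0477] toprange [7.437e-01 7.000e-04 7.641e-01 2.680e-02] 31
wood [201 175  17  16 149] [210. 184.] med [0.6646 0.1865 0.0465] zmax 0.0498 topmean [0.6664 0.1896 0.0468] toprange [0.6526 0.1749 0.6889 0.2103] 118
wood [ 496  196   64   69 3143] [530. 230.] med [ 0.5772 -0.5538  0.035 ] zmax 0.0405 topmean [ 0.5782 -0.5539  0.0352] toprange [ 0.5015 -0.6238  0.6558 -0.472 ] 2785
wood [ 175  206   81   51 2278] [216. 231.] med [0.5567 0.1747 0.0395] zmax 0.0479 topmean [0.5583 0.1734 0.0403] toprange [0.5034 0
[... 923 characters left out ...]
0.0488] toprange [0.6562 0.1757 0.6937 0.2107] 227
wood [  86   78   57   63 1641] [114. 116.] med [ 0.7266 -0.5301  0.0407] zmax 0.0499 topmean [ 0.7222 -0.5355  0.0468] toprange [ 0.6251 -0.6881  0.7855 -0.5109] 116
wood [102  80  14  25 120] [110.  88.] med [ 0.68   -0.7049  0.0415] zmax 0.0495 topmean [ 0.6793 -0.7045  0.0465] toprange [ 0.6739 -0.7087  0.6838 -0.6991] 7
wood [ 139   84   51   39 1452] [163. 103.] med [ 0.5826 -0.5658  0.0372] zmax 0.0409 topmean [ 0.5814 -0.5718  0.0372] toprange [ 0.4951 -0.6869  0.6603 -0.4724] 1337
wood [ 315  224   97   98 4052] [364. 274.] med [0.574 0.191 0.041] zmax 0.0477 topmean [0.5711 0.1864 0.0411] toprange [0.5095 0.0824 0.6226 0.264 ] 3058
```

step_arm:
  moves: [1,0.65,0.7,0,0.11,1,0.65,0.7,0,0.11,1,0.65,0.7,0,0.11,1,0.65,0.7,0,0.11]

```text
t: 0.6
tcp_pos: [0.2884, -0.4611, 0.3035]
tool_rot: [0.955, 0.297, 0.0, -0.002]
force: [-0.0, 0.4, -0.1]
finger_gap: 0.999
gripper_force: 0.0
```

step_arm:
  moves: [1,0.65,0.7,0,0.11,1,0.65,0.7,0,0.11,1,0.65,0.7,0,0.11,1,0.65,0.7,0,0.11]

```text
t: 1.1
tcp_pos: [0.4181, -0.3227, 0.3037]
tool_rot: [0.89, 0.457, 0.0, -0.0]
force: [-0.9, -0.7, -0.1]
finger_gap: 1.005
gripper_force: 0.0
```

step_arm:
  moves: [1,0.5,0.7,0,0.11,1,0.5,0.7,0,0.11,1,0.5,0.7,0,0.11,1,0.5,0.7,0,0.11,1,0.5,0.7,0,0.11]

```text
t: 1.72
tcp_pos: [0.516, -0.1867, 0.3037]
tool_rot: [0.8, 0.601, -0.0, 0.0]
force: [-0.1, -0.7, -0.4]
finger_gap: 1.001
gripper_force: 0.0
```

```bash
cat >> h.py <<'E'
from scipy.spatial.transform import Rotation as Ro
def wrist(png=None):
    st=manip.sense(); s=dict(manip.snapshot("wrist")); M=np.array(s["mount"])
    T=np.eye(4); T[:3,:3]=Ro.from_quat(st["tool_rot"]).as_matrix(); T[:3,3]=st["tcp_pos"]
    C=np.linalg.inv(T@M); s["R"]=C[:3,:3]; s["t"]=C[:3,3]
    if png: cv2.imwrite(png,s["color"])
    return s,st
E
python3 - <<'E'
from h import *
s,st=wrist("pics/w1.png"); print(st["t"],st["tcp_pos"],Ro.from_quat(st["tool_rot"]).as_matrix().round(3),st["force"],s["mount"],s["fovy"],s["cx"],s["cy"])
import pickle; pickle.dump((s,st),open("w1.pkl","wb"))
E
```

```text
1.725 [ 0.51596933 -0.1866553   0.30367689] [[ 0.278  0.96  -0.001]
 [ 0.96  -0.278 -0.001]
 [-0.001 -0.    -1.   ]] [-0.11239438 -0.6751636  -0.38421918] [[ 8.02736921e-04 -9.63751087e-01 -2.66801796e-01  6.94161035e-02]
 [ 9.99999616e-01  8.67755925e-04 -1.25801637e-04  3.53077108e-05]
 [ 3.52760303e-04 -2.66801592e-01  9.63751413e-01 -7.00264254e-02]
 [ 0.00000000e+00  0.00000000e+00  0.00000000e+00  1.00000000e+00]] 58.421580258730394 285.8696045188472 207.34547174743173
```

View pics/w1.png

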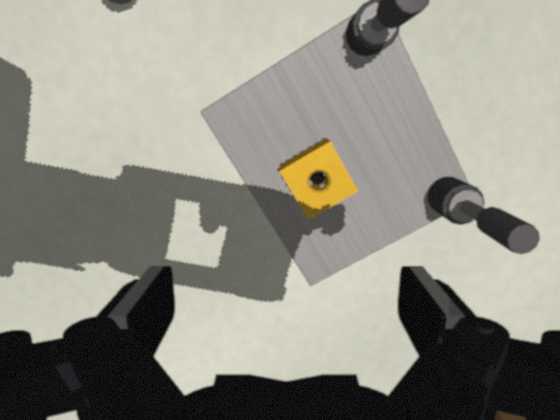

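The wrist view shows the yellow socket with its hole at about (318,180), and the two grey fitted pillars above and to the right.

```bash
cat >> h.py <<'E'
def socket(s):
    hsv=cv2.cvtColor(s["color"],cv2.COLOR_BGR2HSV); P=cloud(s)
    m=cv2.inRange(hsv,(18,120,120),(34,255,255))
    m=np.where(np.abs(P[...,2]-.056)<.008,m,0).astype(np.uint8)
    k,l,st,c=cv2.connectedComponentsWithStats(m); i=1+np.argmax(st[1:,4]); m=np.uint8(l==i)
    h=np.median(P[...,2][(m>0)])
    cs,_=cv2.findContours(m,cv2.RETR_EXTERNAL,cv2.CHAIN_APPROX_NONE); o=max(cs,key=cv2.contourArea)
    r=cv2.minAreaRect(o); corners=[ray_plane(s,*p,h)[:2] for p in cv2.boxPoints(r)]
    inn=np.zeros_like(m); cv2.drawContours(inn,[o],-1,1,-1); hole=cv2.morphologyEx(np.uint8(inn&(m==0)),cv2.MORPH_OPEN,np.ones((3,3)))
    k,l,st,c=cv2.connectedComponentsWithStats(hole); i=1+np.argmax(st[1:,4])
    hs,_=cv2.findContours(np.uint8(l==i),cv2.RETR_EXTERNAL,cv2.CHAIN_APPROX_NONE); e=cv2.fitEllipse(hs[0])
    print("h",h.round(4),"rect",np.mean(corners,0).round(4),"sides",np.linalg.norm(np.diff(corners,axis=0),axis=1).round(4),"hole",np.array(e[0]).round(1),np.array(e[1]).round(1),ray_plane(s,*e[0],h).round(4))
E
python3 - <<'E'
from h import *
import pickle
s,st=pickle.load(open("w1.pkl","rb")); socket(s)
s,st=wrist(); socket(s)
E
```

```text
h 0.0566 rect [ 0.5437 -0.1892] sides [0.0497 0.0507 0.0516] hole [318.  179.8] [17.1 18.7] [ 0.544  -0.1886  0.0566]
h 0.0566 rect [ 0.5439 -0.1892] sides [0.0496 0.0509 0.0515] hole [318.2 179.5] [17.2 18.5] [ 0.544  -0.1886  0.0566]
```

step_arm:
  moves: [1,0,0.8,0,0,1,0,0.8,0,0,1,0,0.8,0,0,1,0,0.8,0,0]

```text
t: 2.33
tcp_pos: [0.5157, -0.0244, 0.304]
tool_rot: [0.799, 0.602, -0.0, -0.0]
force: [-0.3, -1.2, 0.1]
finger_gap: 0.998
gripper_force: 0.0
```

step_arm:
  moves: [1,-0.1,0.75,0,0,1,-0.1,0.75,0,0,1,-0.1,0.75,0,0,1,-0.1,0.75,0,0]

```text
t: 2.82
tcp_pos: [0.4966, 0.1245, 0.304]
tool_rot: [0.799, 0.601, 0.0, 0.0]
force: [0.2, -0.2, -0.7]
finger_gap: 0.996
gripper_force: 0.0
```

```bash
python3 - <<'E'
from h import *
s,st=wrist("pics/w2.png"); print(st["t"],st["tcp_pos"],st["force"])
import pickle; pickle.dump((s,st),open("w2.pkl","wb"))
E
```

```text
2.825 [0.49663884 0.12445283 0.3039819 ] [ 0.19202193 -0.24255694 -0.70474831]
```

View pics/w2.png

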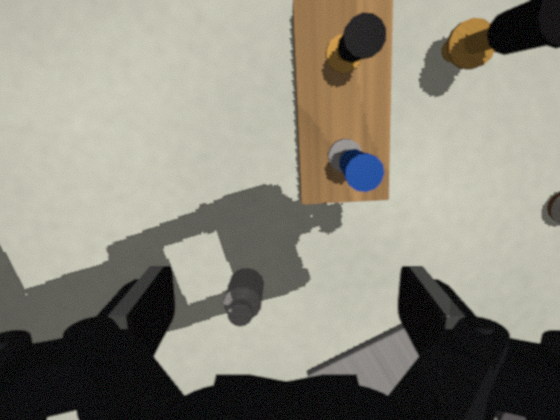

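The wrist view shows the blue rim at (364,172) and the spare's rim at (364,35). The rack edges run almost straight up the image, so the closing axis is already square to the rack.

```bash
cat >> h.py <<'E'
def blue(s):
    hsv=cv2.cvtColor(s["color"],cv2.COLOR_BGR2HSV); P=cloud(s)
    m=cv2.inRange(hsv,(105,120,40),(125,255,255)); z=P[...,2]
    h=np.percentile(z[m>0],80)
    t=np.uint8((m>0)&(np.abs(z-h)<.004))
    cs,_=cv2.findContours(t,cv2.RETR_EXTERNAL,cv2.CHAIN_APPROX_NONE); c=max(cs,key=cv2.contourArea)
    e=cv2.fitEllipse(cv2.convexHull(c)); print("top h",h.round(4),np.array(e[0]).round(1),np.array(e[1]).round(1),ray_plane(s,*e[0],h).round(4))
E
python3 - <<'E'
from h import *
import pickle
s,st=pickle.load(open("w2.pkl","rb")); blue(s)
P=cloud(s)
for a,b in(((364,35)),((364,172))): print(P[b,a].round(4))
for p in((296,80),(300,190),(391,80),(388,190)): print(ray_plane(s,*p,.04).round(4))
E
```

```text
top h 0.1285 [363.6 171.7] [37.  38.5] [0.5532 0.135  0.1285]
[0.5721 0.2162 0.1281]
[0.5536 0.1346 0.1277]
[0.5294 0.2069 0.04  ]
[0.5073 0.1143 0.04  ]
[0.6064 0.1848 0.04  ]
[0.5844 0.0922 0.04  ]
```

step_arm:
  moves: [1,0.283,0.052,0,0,1,0.283,0.052,-0.4,0,1,0.283,0.052,-0.4,0,1,0.283,0.052,-0.4,0]

```text
t: 3.38
tcp_pos: [0.5529, 0.1327, 0.2221]
tool_rot: [0.8, 0.6, -0.002, -0.001]
force: [-0.3, 0.2, 0.6]
finger_gap: 1.0
gripper_force: 0.0
```

```bash
python3 - <<'E'
from h import *
s,st=wrist("pics/w3.png"); print(st["t"],st["tcp_pos"],st["force"])
blue(s)
E
```

```text
3.375 [0.55287983 0.13270089 0.22208648] [-0.30336301  0.16173332  0.57345096]
top h 0.1284 [287.2 250.8] [52.3 53.1] [0.554  0.1354 0.1284]
```

View pics/w3.png

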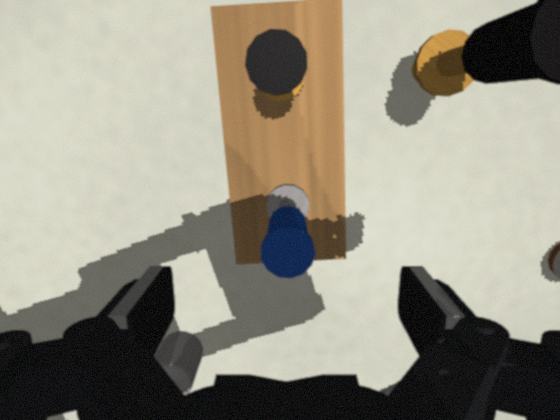

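The blue rim at (287,251) sits centred between the fingers, with the spare well clear at (276,62).

step_arm:
  moves: [1,0.005,0.003,-0.15,0,1,0.005,0.003,-0.33,0,1,0.005,0.003,-0.33,0,1,0.005,0.003,-0.33,0]

```text
t: 3.92
tcp_pos: [0.5553, 0.1354, 0.1597]
tool_rot: [0.799, 0.601, 0.001, 0.001]
force: [0.1, 0.0, 1.2]
finger_gap: 0.998
gripper_force: 0.0
```

step_arm:
  moves: [0,0,0,0,0,0,0,0,0,0,0,0,0,0,0,0,0,0,0,0,0,0,0,0,0,0,0,0,0,0,0,0,0,0,0,0,0,0,0,0]
  grip_force: 80

```text
t: 4.92
tcp_pos: [0.5542, 0.136, 0.1585]
tool_rot: [0.799, 0.601, 0.0, 0.0]
force: [-0.5, 0.7, 4.8]
finger_gap: 0.245
gripper_force: 77.9
```

step_arm:
  moves: [0,0,0,0.1,0,0,0,0,0.2,0,0,0,0,0.4,0,0,0,0,0.6,0,0,0,0,0.7,0,0,0,0,0.7,0,0,0,0,0.7,0]

```text
t: 5.8
tcp_pos: [0.5531, 0.1358, 0.2964]
tool_rot: [0.799, 0.601, -0.001, -0.001]
force: [-0.0, 0.6, -1.4]
finger_gap: 0.241
gripper_force: 78.8
```

```bash
python3 - <<'E'
from h import *
s,st=wrist("pics/w4.png"); print(st["t"],st["tcp_pos"],st["force"],st["ft_torque"],st["finger_gap"])
R=Ro.from_quat(st["tool_rot"]).as_matrix(); print(R.round(4))
blue(s)
E
```

```text
5.8 [0.55305009 0.1358302  0.29640695] [-0.03616817  0.63821731 -1.42272733] [-0.03878999 -0.01445441 -0.04720428] 0.2406423832101201
[[ 2.776e-01  9.607e-01 -3.000e-03]
 [ 9.607e-01 -2.776e-01 -1.000e-04]
 [-1.000e-03 -2.800e-03 -1.000e+00]]
top h 0.2663 [286.1 338.4] [78.2 82.3] [0.5531 0.1358 0.2663]
```

View pics/w4.png

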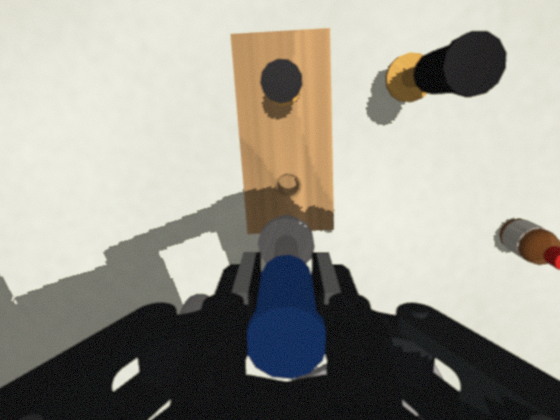

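The pillar is held, with its rim at (286,338) and collar at (287,240); the rack hole at (288,184) is empty. I'll check its tilt through the collar and move on.

```bash
cat >> h.py <<'E'
def collar(s,h):
    P=cloud(s); m=np.uint8((np.abs(P[...,2]-h)<.003)&(np.hypot(P[...,0]-TC[0],P[...,1]-TC[1])<.03))
    k,l,st,c=cv2.connectedComponentsWithStats(m); i=1+np.argmax(st[1:,4]); p=P[l==i]
    d=p[:,:2]
    hull=cv2.convexHull((d*1e4).astype(np.float32))[:,0]/1e4
    A=np.c_[2*d,np.ones(len(d))]
    print("collar px",st[i],c[i].round(1),"hgt",np.median(p[:,2]).round(4),"enclosing circle",np.array(cv2.minEnclosingCircle((hull*1e4).astype(np.float32))[0])/1e4)
E
python3 - <<'E'
import h
from h import *
s,st=wrist(); h.TC=st["tcp_pos"]; print(h.TC)
P=cloud(s)
for v in(225,232,240,248): print(v,P[v,287].round(4))
collar(s,st["tcp_pos"][2]-.2964+.1833); blue(s)
E
```

```text
[0.55300304 0.13582801 0.29616347]
225 [0.5558 0.1446 0.1831]
232 [0.5547 0.141  0.1833]
240 [0.5541 0.1388 0.1887]
248 [0.5543 0.1393 0.2009]
collar px [ 257  217   58   47 1560] [285.5 237.6] hgt 0.1828 enclosing circle [0.55181816 0.13420735]
top h 0.266 [286.  338.4] [78.5 82.3] [0.553  0.1358 0.266 ]
```

step_arm:
  moves: [0,-0.1,-0.8,0.02,0,0,-0.1,-0.8,0.02,0,0,-0.1,-0.8,0.02,0,0,-0.1,-0.8,0.02,0]

```text
t: 6.4
tcp_pos: [0.5336, -0.0265, 0.3009]
tool_rot: [0.801, 0.599, -0.001, -0.001]
force: [0.1, 0.3, -2.1]
finger_gap: 0.241
gripper_force: 78.8
```

step_arm:
  moves: [0,-0.05,-0.75,0,0,0,-0.05,-0.75,0,0,0,-0.05,-0.75,0,0,0,-0.05,-0.75,0,0,0,-0.05,-0.75,0,0]

```text
t: 7.02
tcp_pos: [0.5238, -0.1726, 0.3011]
tool_rot: [0.799, 0.601, -0.0, -0.001]
force: [0.5, 0.3, -2.3]
finger_gap: 0.241
gripper_force: 78.8
```

```bash
python3 - <<'E'
import h
from h import *
s,st=wrist("pics/w5.png"); h.TC=st["tcp_pos"]; print(st["t"],h.TC,st["force"])
collar(s,st["tcp_pos"][2]-.2964+.1833); blue(s); socket(s)
R=Ro.from_quat(st["tool_rot"]).as_matrix(); print(R[:,2].round(4))
E
```

```text
7.025 [ 0.52375239 -0.17255339  0.30114443] [ 0.47703922  0.30470577 -2.26088653]
collar px [ 257  216   58   48 1563] [285.5 237.6] hgt 0.1878 enclosing circle [ 0.52298091 -0.17371667]
top h 0.271 [285.7 338.3] [77.2 83.2] [ 0.5237 -0.1724  0.271 ]
h 0.0566 rect [ 0.5434 -0.189 ] sides [0.0497 0.0513 0.0516] hole [314.  198.8] [16.1 18.4] [ 0.5439 -0.1884  0.0566]
[-0.0016  0.0019 -1.    ]
```

View pics/w5.png

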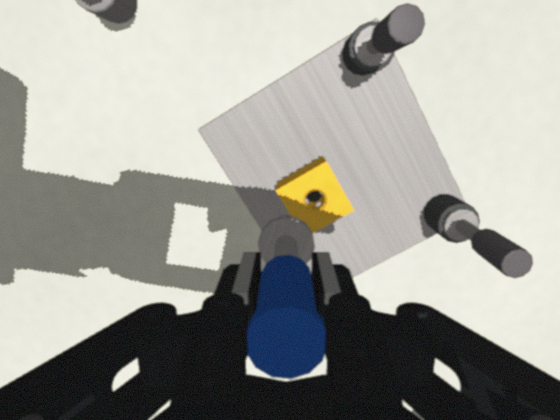

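The hole is at (314,199), and the pillar hangs straight with its collar at (286,238). Next I align it over the hole and lower to just above the mouth.

step_arm:
  moves: [0,0.103,-0.078,0,0,0,0.103,-0.078,0,0,0,0.103,-0.078,-0.2,0,0,0.103,-0.078,-0.4,0,0,0.103,-0.078,-0.42,0,0,0.103,-0.078,-0.42,0,0,0.103,-0.078,-0.42,0,0,0.103,-0.078,-0.42,0]

```text
t: 8.07
tcp_pos: [0.5452, -0.19, 0.2194]
tool_rot: [0.799, 0.601, 0.001, 0.001]
force: [0.6, 0.4, -1.7]
finger_gap: 0.243
gripper_force: 79.0
```

```bash
python3 - <<'E'
import h
from h import *
s,st=wrist(); h.TC=st["tcp_pos"]; print(st["t"],h.TC,st["force"],st["ft_torque"])
s,st=wrist("pics/w6.png"); print(st["tcp_pos"],st["force"])
E
```

```text
8.075 [ 0.54517679 -0.18997615  0.21942595] [ 0.59556532  0.36539617 -1.70764676] [ 0.01561639  0.02257349 -0.01953201]
[ 0.54501064 -0.18996839  0.21916558] [ 1.02193669 -0.18162124 -1.4497976 ]
```

View pics/w6.png

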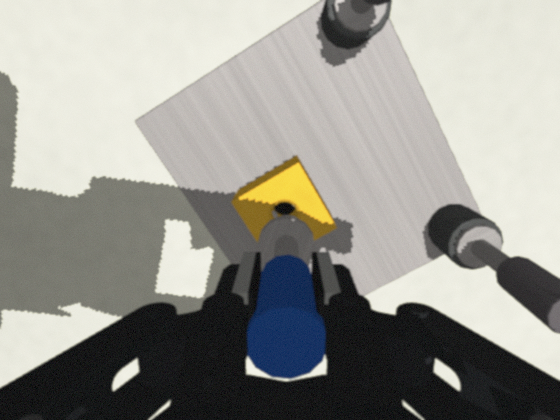

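The hole at (285,208) lies in line with the pillar's axis at about column 286. I trim by 1.5 mm and ease the nose in.

step_arm:
  moves: [0,-0.003,0.008,-0.02,0,0,-0.003,0.008,-0.05,0,0,-0.003,0.008,-0.075,0,0,-0.003,0.008,-0.09,0,0,-0.003,0.008,-0.09,0]

```text
t: 8.8
tcp_pos: [0.544, -0.1881, 0.1995]
tool_rot: [0.799, 0.601, -0.0, -0.0]
force: [-0.1, 0.1, -1.8]
finger_gap: 0.243
gripper_force: 79.1
```

step_arm:
  moves: [0,0,0,-0.01,0,0,0,0,-0.015,0,0,0,0,-0.02,0,0,0,0,-0.02,0]

```text
t: 9.3
tcp_pos: [0.544, -0.1881, 0.1959]
tool_rot: [0.799, 0.601, 0.0, 0.0]
force: [0.0, 0.3, -1.7]
finger_gap: 0.239
gripper_force: 79.1
```

step_arm:
  moves: [0,0,0,-0.005,0,0,0,0,-0.01,0,0,0,0,-0.01,0]

```text
t: 9.68
tcp_pos: [0.544, -0.1881, 0.1938]
tool_rot: [0.799, 0.601, 0.0, 0.0]
force: [0.7, 0.7, -1.9]
finger_gap: 0.244
gripper_force: 79.0
```

step_arm:
  moves: [0,0,0,-0.005,0,0,0,0,-0.01,0,0,0,0,-0.01,0]

```text
t: 10.05
tcp_pos: [0.544, -0.1881, 0.1918]
tool_rot: [0.799, 0.601, 0.0, 0.0]
force: [0.7, 0.1, -1.9]
finger_gap: 0.244
gripper_force: 79.1
```

step_arm:
  moves: [0,0,0,-0.005,0,0,0,0,-0.005,0]

```text
t: 10.3
tcp_pos: [0.544, -0.1881, 0.1909]
tool_rot: [0.799, 0.601, 0.0, 0.0]
force: [0.1, -0.1, -1.3]
finger_gap: 0.242
gripper_force: 79.0
```

step_arm:
  moves: [0,0,0,-0.005,0,0,0,0,-0.008,0,0,0,0,-0.008,0]

```text
t: 10.68
tcp_pos: [0.5442, -0.1882, 0.1895]
tool_rot: [0.799, 0.601, 0.0, 0.0]
force: [1.7, -0.2, -0.6]
finger_gap: 0.243
gripper_force: 79.0
```

step_arm:
  moves: [0,0,0,-0.005,0,0,0,0,-0.008,0,0,0,0,-0.008,0]

```text
t: 11.05
tcp_pos: [0.5442, -0.1882, 0.188]
tool_rot: [0.799, 0.601, 0.0, 0.0]
force: [2.2, 0.0, 2.0]
finger_gap: 0.242
gripper_force: 79.0
```

step_arm:
  moves: [0,0,0,-0.005,0,0,0,0,-0.005,0]

```text
t: 11.3
tcp_pos: [0.5443, -0.1883, 0.1872]
tool_rot: [0.799, 0.601, 0.0, 0.001]
force: [0.6, 0.3, 4.1]
finger_gap: 0.244
gripper_force: 79.1
```

step_arm:
  moves: [0,0,0,-0.005,0,0,0,0,-0.01,0,0,0,0,-0.01,0]

```text
t: 11.68
tcp_pos: [0.5441, -0.1884, 0.1848]
tool_rot: [0.799, 0.601, 0.0, 0.0]
force: [1.1, 0.0, 3.7]
finger_gap: 0.242
gripper_force: 79.2
```

step_arm:
  moves: [0,0,0,-0.005,0,0,0,0,-0.005,0]

```text
t: 11.92
tcp_pos: [0.5441, -0.1883, 0.184]
tool_rot: [0.799, 0.601, 0.0, 0.0]
force: [1.1, -1.4, 6.1]
finger_gap: 0.245
gripper_force: 79.2
```

step_arm:
  moves: [0,0,0,-0.005,0,0,0,0,-0.005,0]

```text
t: 12.18
tcp_pos: [0.5438, -0.1879, 0.1819]
tool_rot: [0.799, 0.601, 0.0, -0.0]
force: [3.7, -0.1, -6.3]
finger_gap: 0.241
gripper_force: 79.1
```

The clip has snapped in. The collar should have about 7 mm left to travel.

step_arm:
  moves: [0,0,0,-0.005,0,0,0,0,-0.01,0,0,0,0,-0.01,0]

```text
t: 12.55
tcp_pos: [0.5439, -0.1881, 0.1802]
tool_rot: [0.799, 0.601, -0.0, -0.0]
force: [2.7, -0.8, -3.9]
finger_gap: 0.239
gripper_force: 79.2
```

step_arm:
  moves: [0,0,0,-0.005,0,0,0,0,-0.008,0,0,0,0,-0.008,0]

```text
t: 12.92
tcp_pos: [0.5439, -0.188, 0.1793]
tool_rot: [0.799, 0.601, -0.0, -0.0]
force: [2.4, -0.0, -1.0]
finger_gap: 0.244
gripper_force: 79.0
```

step_arm:
  moves: [0,0,0,-0.005,0,0,0,0,-0.005,0]

```text
t: 13.18
tcp_pos: [0.5439, -0.188, 0.1782]
tool_rot: [0.799, 0.601, -0.0, -0.0]
force: [1.8, -0.2, -0.3]
finger_gap: 0.242
gripper_force: 79.1
```

step_arm:
  moves: [0,0,0,-0.005,0,0,0,0,-0.005,0]

```text
t: 13.42
tcp_pos: [0.5439, -0.1881, 0.177]
tool_rot: [0.799, 0.601, -0.0, -0.0]
force: [2.9, -0.3, -0.0]
finger_gap: 0.238
gripper_force: 79.2
```

step_arm:
  moves: [0,0,0,-0.005,0,0,0,0,-0.005,0]

```text
t: 13.68
tcp_pos: [0.5439, -0.1881, 0.176]
tool_rot: [0.799, 0.601, -0.0, -0.0]
force: [2.2, 0.5, -0.4]
finger_gap: 0.244
gripper_force: 79.2
```

step_arm:
  moves: [0,0,0,-0.005,0,0,0,0,-0.005,0]

```text
t: 13.92
tcp_pos: [0.5439, -0.1881, 0.175]
tool_rot: [0.799, 0.601, -0.0, -0.0]
force: [1.4, 1.4, -1.4]
finger_gap: 0.239
gripper_force: 79.2
```

step_arm:
  moves: [0,0,0,-0.003,0,0,0,0,-0.003,0]

```text
t: 14.18
tcp_pos: [0.5439, -0.1881, 0.1746]
tool_rot: [0.799, 0.601, -0.0, -0.0]
force: [0.6, 0.9, 0.8]
finger_gap: 0.239
gripper_force: 79.3
```

step_arm:
  moves: [0,0,0,-0.003,0,0,0,0,-0.003,0]

```text
t: 14.42
tcp_pos: [0.544, -0.1881, 0.1742]
tool_rot: [0.799, 0.601, 0.0, 0.0]
force: [0.8, 0.7, 3.4]
finger_gap: 0.241
gripper_force: 79.5
```

step_arm:
  moves: [0,0,0,-0.003,0,0,0,0,-0.003,0]

```text
t: 14.68
tcp_pos: [0.544, -0.1881, 0.1739]
tool_rot: [0.799, 0.601, 0.0, 0.0]
force: [0.6, 1.3, 5.4]
finger_gap: 0.241
gripper_force: 79.6
```

step_arm:
  moves: [0,0,0,-0.004,0,0,0,0,-0.004,0,0,0,0,-0.004,0]

```text
t: 15.05
tcp_pos: [0.544, -0.1881, 0.1735]
tool_rot: [0.799, 0.601, 0.0, 0.0]
force: [-0.3, 2.0, 9.1]
finger_gap: 0.243
gripper_force: 79.8
```

step_arm:
  moves: [0,0,0,0.01,0,0,0,0,0.02,0,0,0,0,0.02,0]

```text
t: 15.42
tcp_pos: [0.5439, -0.1881, 0.1761]
tool_rot: [0.799, 0.601, -0.0, -0.0]
force: [2.7, 0.7, -0.7]
finger_gap: 0.243
gripper_force: 79.3
```

step_arm:
  moves: [0,0,0,0.005,0,0,0,0,0.005,0]

```text
t: 15.68
tcp_pos: [0.5439, -0.1881, 0.1773]
tool_rot: [0.799, 0.601, -0.0, -0.0]
force: [3.3, 1.2, -1.8]
finger_gap: 0.243
gripper_force: 79.3
```

step_arm:
  moves: [0,0,0,0.005,0,0,0,0,0.005,0]

```text
t: 15.92
tcp_pos: [0.5439, -0.1881, 0.1785]
tool_rot: [0.799, 0.601, -0.0, -0.0]
force: [1.9, 0.5, -3.3]
finger_gap: 0.242
gripper_force: 79.3
```

step_arm:
  moves: [0,0,0,0.004,0,0,0,0,0.004,0]

```text
t: 16.18
tcp_pos: [0.5439, -0.1881, 0.1794]
tool_rot: [0.799, 0.601, -0.0, -0.0]
force: [1.5, 1.3, -2.4]
finger_gap: 0.238
gripper_force: 79.3
```

step_arm:
  moves: [0,0,0,0.004,0,0,0,0,0.004,0]

```text
t: 16.42
tcp_pos: [0.5439, -0.1881, 0.18]
tool_rot: [0.799, 0.601, -0.0, -0.0]
force: [2.5, -0.1, -4.7]
finger_gap: 0.244
gripper_force: 79.2
```

step_arm:
  moves: [0,0,0,0.004,0,0,0,0,0.004,0]

```text
t: 16.68
tcp_pos: [0.5439, -0.1881, 0.1807]
tool_rot: [0.799, 0.601, -0.0, -0.0]
force: [3.0, -0.0, -5.2]
finger_gap: 0.242
gripper_force: 79.4
```

step_arm:
  moves: [0,0,0,0.004,0,0,0,0,0.004,0]

```text
t: 16.92
tcp_pos: [0.5439, -0.1881, 0.1814]
tool_rot: [0.799, 0.601, -0.0, -0.0]
force: [3.4, 0.3, -7.6]
finger_gap: 0.242
gripper_force: 79.7
```

step_arm:
  moves: [0,0,0,0.004,0,0,0,0,0.004,0]

```text
t: 17.18
tcp_pos: [0.5438, -0.188, 0.1821]
tool_rot: [0.799, 0.601, -0.0, -0.0]
force: [3.4, -0.0, -11.9]
finger_gap: 0.239
gripper_force: 80.0
```

step_arm:
  moves: [0,0,0,0,0,0,0,0,0,0]

```text
t: 17.42
tcp_pos: [0.5439, -0.188, 0.1822]
tool_rot: [0.799, 0.601, -0.0, -0.0]
force: [4.4, -0.4, -12.4]
finger_gap: 0.241
gripper_force: 80.0
```

step_arm:
  moves: [0,0,0,0,0,0,0,0,0,0,0,0,0,0,0,0,0,0,0,0,0,0,0,0,0]

```text
t: 18.05
tcp_pos: [0.5439, -0.188, 0.1825]
tool_rot: [0.799, 0.601, -0.0, -0.0]
force: [3.6, -0.2, -13.3]
finger_gap: 0.242
gripper_force: 80.1
```

step_arm:
  moves: [0,0,0,0,0,0,0,0,0,0,0,0,0,0,0]

```text
t: 18.42
tcp_pos: [0.5439, -0.1881, 0.1825]
tool_rot: [0.799, 0.601, -0.0, -0.0]
force: [3.5, -0.6, -13.0]
finger_gap: 0.239
gripper_force: 80.1
```

The clip holds. I ease to about 10 N net and hold a full second there.

step_arm:
  moves: [0,0,0,-0.002,0,0,0,0,-0.002,0]

```text
t: 18.68
tcp_pos: [0.5439, -0.1881, 0.1822]
tool_rot: [0.799, 0.601, -0.0, -0.0]
force: [2.7, -0.8, -12.2]
finger_gap: 0.239
gripper_force: 80.0
```

step_arm:
  moves: [0,0,0,0,0,0,0,0,0,0,0,0,0,0,0,0,0,0,0,0]

```text
t: 19.18
tcp_pos: [0.5439, -0.1881, 0.1821]
tool_rot: [0.799, 0.601, -0.0, -0.0]
force: [2.9, 0.1, -10.6]
finger_gap: 0.247
gripper_force: 80.0
```

step_arm:
  moves: [0,0,0,0,0,0,0,0,0,0,0,0,0,0,0,0,0,0,0,0,0,0,0,0,0]

```text
t: 19.8
tcp_pos: [0.5439, -0.1881, 0.1821]
tool_rot: [0.799, 0.601, -0.0, -0.0]
force: [3.5, 0.4, -11.2]
finger_gap: 0.242
gripper_force: 80.0
```

step_arm:
  moves: [0,0,0,-0.01,0,0,0,0,-0.02,0,0,0,0,-0.03,0,0,0,0,-0.03,0]

```text
t: 20.3
tcp_pos: [0.5441, -0.1883, 0.1766]
tool_rot: [0.799, 0.601, 0.0, 0.0]
force: [-0.5, 0.5, -0.6]
finger_gap: 0.242
gripper_force: 80.4
```

Next I seat the collar again, checking the force as it goes down.

step_arm:
  moves: [0,0,0,-0.004,0,0,0,0,-0.007,0,0,0,0,-0.007,0]

```text
t: 20.68
tcp_pos: [0.5441, -0.1882, 0.1748]
tool_rot: [0.799, 0.601, 0.0, 0.0]
force: [1.5, -0.3, -1.1]
finger_gap: 0.245
gripper_force: 80.4
```

step_arm:
  moves: [0,0,0,-0.004,0,0,0,0,-0.004,0]

```text
t: 20.92
tcp_pos: [0.5441, -0.1882, 0.1743]
tool_rot: [0.799, 0.601, 0.0, 0.0]
force: [0.4, 0.3, 2.4]
finger_gap: 0.24
gripper_force: 80.6
```

step_arm:
  moves: [0,0,0,-0.004,0,0,0,0,-0.004,0]

```text
t: 21.18
tcp_pos: [0.5441, -0.1882, 0.1738]
tool_rot: [0.799, 0.601, 0.0, 0.0]
force: [-0.5, 0.3, 6.0]
finger_gap: 0.243
gripper_force: 80.7
```

step_arm:
  moves: [0,0,0,0,0,0,0,0,0,0]
  grip_force: 20

```text
t: 21.42
tcp_pos: [0.5441, -0.1882, 0.1738]
tool_rot: [0.799, 0.601, 0.0, 0.0]
force: [-0.8, 1.1, 6.0]
finger_gap: 0.246
gripper_force: 80.7
```

step_arm:
  moves: [0.6,0,0,0,0,0.6,0,0,0,0,0.6,0,0,0,0,0.6,0,0,0,0,0.6,0,0,0,0]

```text
t: 22.05
tcp_pos: [0.5439, -0.1881, 0.173]
tool_rot: [0.799, 0.601, -0.0, -0.0]
force: [-1.0, -0.4, -0.1]
finger_gap: 0.603
gripper_force: 0.0
```

step_arm:
  moves: [0.6,0,0,0.1,0,0.6,0,0,0.25,0,0.6,0,0,0.5,0,0.6,0,0,0.6,0,0.6,0,0,0.6,0]

```text
t: 22.68
tcp_pos: [0.5447, -0.1885, 0.295]
tool_rot: [0.799, 0.601, 0.001, 0.002]
force: [0.2, -0.8, -0.1]
finger_gap: 0.6
gripper_force: 0.0
```

step_arm:
  moves: [0.6,-0.25,-0.4,0,0,0.6,-0.25,-0.4,0,0,0.6,-0.25,-0.4,0,0]

```text
t: 23.05
tcp_pos: [0.4924, -0.2695, 0.2914]
tool_rot: [0.8, 0.6, -0.0, -0.001]
force: [0.2, 0.3, 0.3]
finger_gap: 0.604
gripper_force: 0.0
```

```bash
python3 - <<'E'
import h
from h import *
s,st=wrist(); print(st["t"],st["tcp_pos"],st["force"],st["finger_gap"]); blue(s)
for n in ("scene","top"):
    s=dict(manip.snapshot(n)); s["R"]=np.array(s["R"]); s["t"]=np.array(s["t"])
    blue(s)
    c=s["color"]; cv2.imwrite(f"pics/f_{n}.png",c)
    if n=="scene": cv2.imwrite("pics/f_crop.png",cv2.resize(c[100:360,150:470],None,fx=2.3,fy=2.3))
E
```

```text
23.05 [ 0.49241398 -0.26947094  0.29143796] [0.22087304 0.26479487 0.30357119] 0.6042331759089096
top h 0.1448 [335.8  62.9] [44.6 50.2] [ 0.5434 -0.1899  0.1448]
top h 0.1445 [245.2 115.2] [ 8.  11.5] [ 0.5453 -0.1897  0.1445]
top h 0.1445 [385.6 236.9] [10.5 12. ] [ 0.5403 -0.1905  0.1445]
```

View pics/f_crop.png

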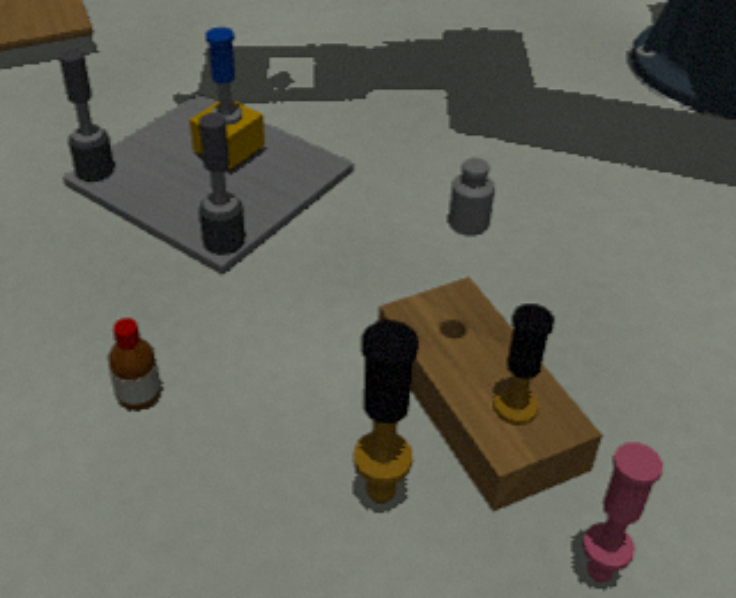

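The pillar stands upright in the socket, with its rim at (220,35) in the crop. Its top is at 144.7 mm against 144.6 mm expected when home, and nothing else has moved.

```bash
python3 -c "
from station import manip; print(manip.sign_off())"
```

```text
the job is handed in; nothing more can be done
None
```

The blue-grip pillar is clicked in and fully home in the yellow socket, pressed with readings of at most about 9 N; the clip held an upward tug of about 9–11.5 N net (13.3 N peak reading) for over 2 s, the spare, bottle and weight were left alone, and the job was handed in at about 23 s.

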